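Stage a sample tube and hold the reader's sprung lid at the pointer

TASK

Get the tube reader ready for the tester: take the sample tube out of the small foam rack and stand it upright on the reader's small round raised stage, let go of it, and only then lift the sprung lid, which has a bar handle, until the lid is level (parallel) with the pointer arm at its side. Finish while still holding the lid steady at that angle (it would snap shut if released), with the tube still standing on its stage; leave the pointer arm at its setting and do not shift the power bank or the pen lying near by.

Things in the scene. Friction and masses are not known exactly. Their poses are not given: they have to be found in the camera images.
- tube: loose screw-cap sample tube, 98 mm tall, the only tube in the small rack; white-and-clear body 18 mm in diameter, cap 24 mm in diameter on the top 17 mm; about 17 g. Origin: centre of its flat underside; z runs up to the cap. It stands with its foot 7 mm above the desk in a loose-fitting hole and lifts straight out.
- rack: small white foam rack, 105x105x34 mm, 4 by 4 holes 27 mm deep, fixed to the desk. Origin: centre of its underside; x, y along its sides.
- reader: white bench-top tube reader, fixed to the desk: housing 200x160x70 mm, with the lid shut 80 mm high. Origin: centre of the housing's underside; x runs from its front (display side, facing the robot) to its back, y to its left, z up. The stage stands off its right side, the pointer arm runs along its left side.
- stage_top (a point): centre of the flat top of the round stage, 42 mm in diameter, 56 mm above the desk, on a metal post 55 mm off the housing's right side. Axes as the reader's.
- lid_hinge (a point): middle of the lid's hinge line, 75 mm above the desk near the reader's back edge; the hinge line runs along the reader's y.
- reader_lid (a joint): lid angle in rad: 0 shut (lid level), grows as the front edge swings up, stop at 1.4. The lid is a white plate 188x150x10 mm. A spring pulls it shut throughout: about 4 N at the handle when shut, 6 N when half open; let go, it snaps shut.
- lid_handle (a point): middle of the lid's round bar handle: steel bar 12 mm in diameter, 80 mm long between its two legs, parallel to the hinge line. It stands 165 mm in front of the hinge and, lid shut, 112 mm above the desk, with 26 mm clear between bar and lid. Site axes turn with the lid: x in the lid's plane towards the hinge, z out of its top. A pinched bar can turn between the pads, so the tool need not tilt with the lid.
- pointer (a joint): angle of the pointer arm in rad on the same scale and hinge line as the lid: the lid is at the mark when the two angles are equal. Stiff friction joint, pre-set between 0.45 and 0.85; not to be moved.
- pointer_tip (a point): free end of the pointer arm, a dark straight metal bar 10 mm deep, 150 mm long from the hinge line, 94 mm to the left of the lid's middle, clamped with a black knob to a fixed thin arc-shaped rod whose top end stands 197 mm above the desk (pass over it with the tube). Site axes turn with the arm: x along the arm towards the hinge.
- power_bank: bystander: black power bank 150x66x21 mm lying in front and to the right of the reader; origin: centre of its underside
- marker_pen: bystander: pen 135x17x16 mm lying at the back left; origin: centre of its underside
Things that resemble listed ones, but are neither listed nor needed, are in the scene too. What is shaped like the tube but yellow is not meant.

How it is judged:
On the way, in this order (a step that is already met when the one before it is completed fails the run):
1. the tube stands upright on the round stage, let go and at rest, with the lid still shut (horizontal distance between tube and stage_top below 0.014 m and z of tube in the frame of stage_top between -0.003 and 0.004 m and angle between tube's own z axis and vertical below 0.09 rad and contact force between each of the arm, the fingers and tube below 0.05 N and linear speed of tube below 0.03 m/s and value of joint reader_lid below 0.08 rad), for 0.2 s.
2. the lid is held by the gripper level with the pointer arm (angle between the x axis of lid_handle and the x axis of pointer_tip, either way round below 0.07 rad and velocity of joint reader_lid between -0.06 and 0.06 rad/s and contact force between the fingers and reader above 1 N), for 0.2 s.
At the end, for the whole second after the job is handed in: The fingers hold the lid (more than 1 N) at rest within 0.07 rad (4 degrees) of the pointer arm's angle; the tube stands upright (within 0.09 rad) on the round stage, within 14 mm of its centre, untouched and at rest (all of step 2 and horizontal distance between tube and stage_top below 0.014 m and z of tube in the frame of stage_top between -0.003 and 0.004 m and angle between tube's own z axis and vertical below 0.09 rad and contact force between each of the arm, the fingers and tube below 0.05 N and linear speed of tube below 0.03 m/s); the arm keeps its last pose, push and grip.
It fails at once if the pointer arm is knocked off its setting (tip moved 6 mm) (distance of pointer_tip from where it was at the start of the episode above 0.006 m).
It fails at once if the power bank is shifted more than 30 mm (distance of power_bank from where it was at the start of the episode above 0.03 m).
It fails at once if the marker pen is shifted more than 30 mm (distance of marker_pen from where it was at the start of the episode above 0.03 m).
It also fails if it takes over 54 s, if anything falls off the work surface, if the arm or the gripper's body presses on something with over 40 N, if the wrist force passes 120 N, or if a joint passes its speed limit or range.

ROBOT

A 7-joint arm with a two-finger parallel gripper is mounted at the origin on a cart in front of the work surface, level with it; the furniture and walls round the work are solid. World frame = base frame: x ahead of the robot, y to its left, z up, the work surface at z = 0. Lengths are in m, angles in rad, forces in N, time in s.
With the tool pointing down it reaches from about 0.4 to 0.85 m from the base axis. Payload 10.4 kg.
Tool frame: the origin (TCP) lies midway between the tips of the shut fingers; the grasp point (between the pads) lies 19 mm behind it; z points along the fingers, y is the line along which they close (so a half turn about z gives the same grasp; the last joint's range is limited). The gripper opens to 85 mm and grips with 20 to 120 N. Pads are 22 mm wide; open, the fingers measure 114 mm over their backs; the gripper's body (76 mm by 85 mm) begins 54 mm behind the grasp point. The pads swing forward as they close: fully open they stand 13 mm farther back than shut.
Start: joints at [1.322, 0.332, -0.065, 1.46, 0.022, 1.35, -0.088], TCP at [0.14, -0.609, 0.231] pointing down, gripper open.
Joint ranges: [-2.6, 2.6], [-0.5, 2.12], [-1.47, 1.34], [0.16, 2.42], [-1.27, 4.41], [0.06, 2.06], [-2.6, 2.6]. Speed limits (rad/s): [2.22, 2.22, 2.79, 2.79, 3.14, 3.14, 3.14].

INTERFACE

Orientations are given as a 3x3 rotation matrix whose columns are the frame's x, y, z axes.
In Python, from rig import ctrl gives the robot as it stands.
- The arm moves only by the tool send_rows, never from a script. Its argument "moves" is a list of rows, each a list of 7 numbers: the shift along the tool's x, y, z each as a share of 0.4 m, from -1 to 1, then the turn, a rotation vector about the tool's x, y, z each as a share of pi rad, from -1 to 1, then the closure in counts, from 0 (fully open) to 255 (shut). A call has exactly 5 rows; each row is the pose to reach, as a shift and turn from the pose commanded when the call began, along the tool's axes at that moment, turning the shorter way round; what a row does not reach only later rows make up. A row lasts 1/8 s, in which the tool goes at most 62.5 mm and 10.7 degrees, less where a joint would pass 70% of its speed; a pose out of reach is approached as far as the arm can. A call with a number of a shift or a turn outside -1 to 1 is refused whole. A call with a gripper value outside its range is refused whole. The fingers move at their own pace and stop on an object; "newtons" is the grip in N (left out, the last holds). Time passes only in rows, so rows that repeat a pose let the fingers close, or fill a call up. It gives the time, the measured TCP pose, the force, the opening and the grip force at its end, in the units of the state.
- ctrl.get_obs(): the state, without advancing time (a new reading comes with each control period).
- ctrl.grab_frame(name): name is "side" or "top" or "wrist"; returns (picture, depth): 420x560x3 uint8, red, green, blue; 420x560 float32, m along the optical axis (not along the pixel's ray), 0 where there is no reading.
- ctrl.camera_model(name): a dict with "camera_matrix" (3x3 intrinsics, pixels), "k1" (the pictures are not rectified: a ray, as slopes to the right and down, at radius r is drawn at 1 + k1 r^2 times it, then the intrinsics apply), "R" (3x3) and "t" (3): a world point X has camera coordinates R X + t. Camera axes: x right, y down, z forward; pixel columns grow to the right and rows downward; lengths in m; the calibration is good to about 2 mm. A picture is of the moment at which its call begins: read the wrist's pose just before it. camera_model takes no time and is no camera call; for the wrist camera it gives the pose at the moment of the call.
- ctrl.hand_in(): hands the job in; it is judged then, once.
The state is a dict: "t": time; "joints": joint angles; "qd": joint speeds; "joint_efforts": joint torques, N m; "eef_pos": TCP position; "eef_rot": TCP orientation; "force": force on the tool from outside, world axes, zero at the start; "wrist_torque": the same for the moment, N m; "opening": finger opening in m; "grasp_force": force on a finger pad.
Only numpy, scipy, OpenCV 4.12 (cv2) and the standard library are available. Lean on these libraries where they do the work, as an engineer would, in place of code of your own. Each camera call takes 0.05 s, during which the arm holds its last target. There are 200 camera calls.

## Working session

There is one attempt and no reset: what is moved stays moved. The work goes in short steps, Python scripts to look and compute and a tool call to move; the robot and the scene stay as the last step left them, time stands still between calls to the robot, and variables do not carry over. Pictures are saved under pics/ and viewed, at most 10 in all, crops included, and the job is handed in when it is done.

Besides the shell and the picture viewer there is one more tool, called after ">>>" as name([rows], argument=value, ...), one row to a line, values as JSON. send_rows: Moves the arm, as the interface text tells. Shift numbers are shares of 0.4 m and turn numbers shares of pi rad, none past 1 either way. Its arguments: {"type":"object","properties":{"moves":{"type":"array","items":{"type":"array","items":{"type":"number"}}},"newtons":{"type":"number"}},"required":["moves"]}

```bash
ls; mkdir -p pics; cat > h.py <<'E'
import numpy as np, cv2, pickle
from rig import ctrl
def grab(n):
    m=ctrl.camera_model(n); p,d=ctrl.grab_frame(n); pickle.dump((m,p,d),open(f'{n}.pkl','wb')); return m,p,d
def load(n): return pickle.load(open(f'{n}.pkl','rb'))
def ray(m,u,v):
    K=np.array(m['camera_matrix']); k=m['k1']
    q=cv2.undistortPoints(np.array([[[u,v]]],float),K,np.array([k,0,0,0,0.]))[0,0]
    R=np.array(m['R']);t=np.array(m['t'])
    return -R.T@t, R.T@np.array([q[0],q[1],1.])
def onz(m,u,v,z):
    c,d=ray(m,u,v); return c+d*(z-c[2])/d[2]
def dep(m,d,u,v):
    c,r=ray(m,u,v); return c+r*d[int(v),int(u)]
def cloud(m,d):
    K=np.array(m['camera_matrix']);h,w=d.shape
    uv=np.stack(np.meshgrid(np.arange(w),np.arange(h)),-1).reshape(-1,1,2).astype(float)
    q=cv2.undistortPoints(uv,K,np.array([m['k1'],0,0,0,0.]))[:,0]
    P=np.c_[q,np.ones(len(q))]*d.reshape(-1,1)
    return ((P-np.array(m['t']))@np.array(m['R'])).reshape(h,w,3)
def rel(target,R=None):
    "shift shares & turn shares from current commanded(measured) pose to target"
    o=ctrl.get_obs(); Rc=np.array(o['eef_rot']); s=Rc.T@(np.array(target)-o['eef_pos'])/0.4
    from scipy.spatial.transform import Rotation as T
    w=np.zeros(3) if R is None else T.from_matrix(Rc.T@R).as_rotvec()/np.pi
    return np.round(np.r_[s,w],4)
E
python3 - <<'E'
from h import *
o=ctrl.get_obs(); print(o['t'],o['eef_pos'],np.round(o['eef_rot'],3).tolist())
for n in('top','side'):
    m,p,d=grab(n); print(n,-np.array(m['R']).T@m['t'],m['k1']); cv2.imwrite(f'pics/{n}0.png',p[:,:,::-1])
E
```

```text
pics
0.0 [ 0.13985636 -0.60876603  0.23050129] [[0.975, 0.224, -0.0], [0.224, -0.975, 0.001], [-0.0, -0.001, -1.0]]
top [0.32519078 0.00708809 1.10992337] -0.003909283255434852
side [0.30349321 0.77441743 0.53221335] -0.0718971080259494
```

View pics/top0.png

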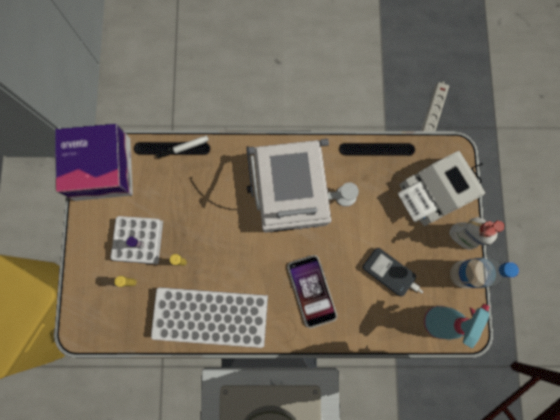

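View pics/side0.png

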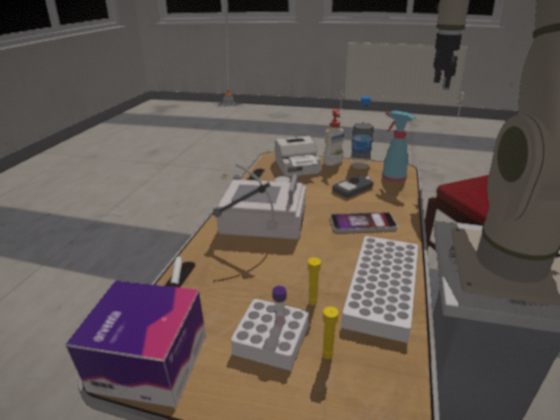

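Candidates for the tube: purple cap in the small rack, top (132,241) / side (279,294); yellow look-alikes at top (176,260) and (120,281), outside the rack. I choose the purple cap in the small rack. The stage is at top (347,194), the reader at (290,185), the pointer in side from about (217,210) to (270,187), and the power bank at top (312,290).

```bash
python3 - <<'E'
from h import *
m,p,d=load('top'); C=cloud(m,d)
hsv=cv2.cvtColor(p,cv2.COLOR_RGB2HSV)
ms,ps,ds=load('side'); hs=cv2.cvtColor(ps,cv2.COLOR_RGB2HSV); Cs=cloud(ms,ds)
def cen(h,x0,x1,y0,y1):
    k=cv2.inRange(h,(115,60,20),(160,255,255)); z=np.zeros_like(k); z[y0:y1,x0:x1]=k[y0:y1,x0:x1]
    mm=cv2.moments(z,True); return mm['m10']/mm['m00'],mm['m01']/mm['m00'],mm['m00']
a=cen(hsv,120,150,228,255); b=cen(hs,268,292,284,304); print(a,b)
c1,r1=ray(m,*a[:2]); c2,r2=ray(ms,*b[:2])
s=np.linalg.lstsq(np.c_[r1,-r2],c2-c1,rcond=None)[0]; print('cap',c1+r1*s[0],c2+r2*s[1],'plane',onz(m,*a[:2],.098))
# stage: top-depth points z~.056 near
P=C.reshape(-1,3); 
W=onz(m,347,194,.056); print('stage ray',W)
k=(np.abs(P[:,2]-.056)<.008)&(np.hypot(*(P[:,:2]-W[:2]).T)<.035); print('stage',k.sum(),P[k].mean(0),P[k].min(0),P[k].max(0))
# lid / handle
L=(np.hypot(*(P[:,:2]-onz(m,290,185,.08)[:2]).T)<.17)
k=L&(np.abs(P[:,2]-.08)<.006); r=cv2.minAreaRect(P[k][:,:2].astype(np.float32)); print('lid',r, P[k][:,2].mean())
k=L&(P[:,2]>.098)&(P[:,2]<.125); print('handle',k.sum(),cv2.minAreaRect(P[k][:,:2].astype(np.float32)))
S=Cs.reshape(-1,3); k=(np.hypot(*(S[:,:2]-onz(m,290,185,.08)[:2]).T)<.2)&(S[:,2]>.1); print('side hi',k.sum())
for w,n,Q in((p,'top',(220,360,120,240)),(ps,'side',(200,320,150,300))):
    x0,x1,y0,y1=Q; cv2.imwrite(f'pics/{n}c.png',cv2.resize(w[y0:y1,x0:x1,::-1],None,fx=4.0 if n=='side' else 5,fy=4.0 if n=='side' else 5,interpolation=cv2.INTER_CUBIC))
E
```

```text
(131.43023255813952, 241.56976744186048, 86.0) (278.9704142011834, 293.1183431952663, 169.0)
cap [0.43784838 0.30946073 0.09934981] [0.4368082  0.30931197 0.09918935] plane [0.43799886 0.3098646  0.098     ]
stage ray [ 0.55691245 -0.18004851  0.056     ]
stage 245 [ 0.56339778 -0.185067    0.05472532] [ 0.54292217 -0.20515579  0.04982686] [ 0.58462244 -0.16439801  0.05972188]
lid ((0.5807890892028809, -0.04754175245761871), (0.19022192060947418, 0.1956128627061844), 6.554175853729248) 0.0794192846100621
handle 268 ((0.5414972901344299, -0.005457170307636261), (0.19610047340393066, 0.06973028928041458), 52.29570770263672)
side hi 479
```

View pics/sidec.png

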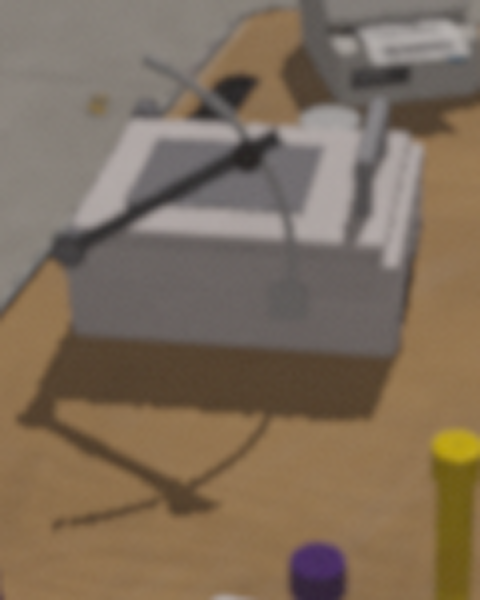

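View pics/topc.png

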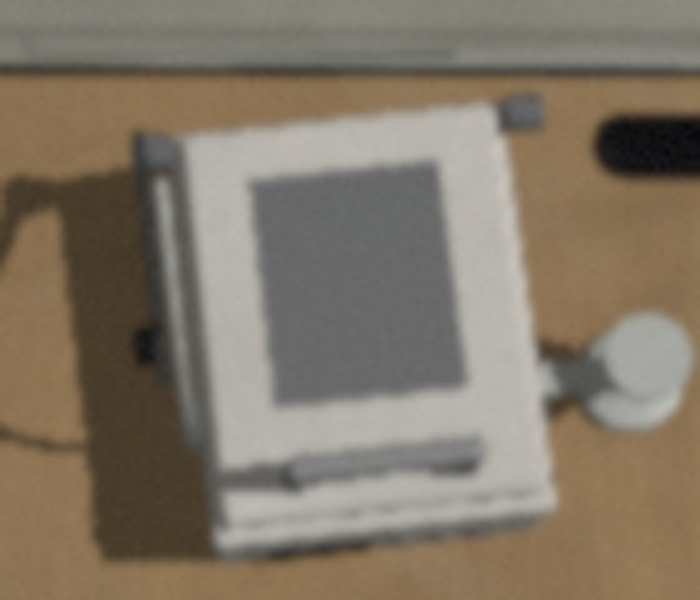

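Crops: cap in the rack is purple, matching the tube. Stage top disc at top px (350,191) above its base disc; handle bar ends at top (279,214)–(316,210); pointer arm in side from the hinge knob (217.5,212) to tip (269,185); lid yaw about +6°.

```bash
python3 - <<'E'
from h import *
m,p,d=load('top'); C=cloud(m,d);P=C.reshape(-1,3); ms,ps,ds=load('side')
ha,hb=onz(m,279,214.4,.115),onz(m,316,210.4,.115); hm=(ha+hb)/2; print('handle',hm,np.linalg.norm(ha-hb),np.degrees(np.arctan2(-(ha-hb)[0],(ha-hb)[1])))
print('handle depth', dep(m,d,297,212))
ka,kb=onz(m,251,150,.075),onz(m,324,142,.075);km=(ka+kb)/2; print('hinge',ka,kb,km,np.degrees(np.arctan2(-(ka-kb)[0],(ka-kb)[1])))
st=onz(m,350,191,.056);print('stage',st)
for y in(6.0,6.5):
    th=np.radians(y);ex=np.array([np.cos(th),np.sin(th),0]);ey=np.array([-np.sin(th),np.cos(th),0])
    print('handle->hinge in reader',(km-hm)@ex,(km-hm)@ey,'stage rel handle',(st-hm)@ex,(st-hm)@ey)
    o=hm+ey*.094
    pts=[]
    for u,v in((217.5,211.8),(243,197.5),(268.8,184.8)):
        c,r=ray(ms,u,v); X=c+r*((o-c)@ey)/(r@ey); pts.append(X); print(X, -(X-hm)@ex)
    D=pts[2]-pts[0]; print('ptr ang',np.arctan2(D[2],-D@ex),np.linalg.norm(D)); D=pts[1]-pts[0]; print(np.arctan2(D[2],-D@ex))
for n,u,v in(('yel',176,260),('yel2',120,281),('bot',460,235),('bot2',478,272),('spray',445,322),('spr2',475,325),('box',90,160),('pow',312,290),('key',210,317)): print(n,dep(m,d,u,v).round(3))
print(rel([.45,-.3,.33]))
E
```

```text
handle [ 0.50187228 -0.05861256  0.115     ] 0.08260222757393323 6.423894335745141
handle depth [ 0.50254962 -0.05738575  0.11619903]
hinge [0.65828379 0.04733381 0.075     ] [ 0.67879186 -0.12560381  0.075     ] [ 0.66853782 -0.039135    0.075     ] 6.762923939715773
stage [ 0.56420989 -0.18737517  0.056     ]
handle->hinge in reader 0.1677884935746075 0.001949562963520711 stage rel handle 0.04853676697461457 -0.13457329511253038
[0.65409887 0.05190488 0.07560012] -0.1629449024184203
[0.5911502  0.04528871 0.11735669] -0.09964948808968034
[0.53183325 0.03905425 0.1525893 ] -0.04000580629236332
ptr ang 0.559489382097678 0.14505639027224104
0.5831705280478549
handle->hinge in reader 0.16779911763331237 0.0004852764847393556 stage rel handle 0.0473605602063205 -0.1349917287937884
[0.65343913 0.05326446 0.07645934] -0.1632573945909889
[0.5908184  0.04612973 0.11783521] -0.10023152677716822
[0.53172679 0.03939709 0.15276629] -0.04075761511353275
ptr ang 0.5570985944059249 0.14432237135069978
0.5809243062809715
yel [0.397 0.209 0.099]
yel2 [0.351 0.33  0.099]
bot [ 0.46  -0.443  0.052]
bot2 [ 0.371 -0.441  0.134]
spray [ 0.265 -0.375  0.103]
spr2 [ 0.266 -0.394  0.205]
box [0.623 0.412 0.107]
pow [ 0.333 -0.098  0.009]
key [0.27  0.143 0.004]
[ 0.9286 -0.5791 -0.2478  0.      0.      0.    ]
```

>>> send_rows([
  [0, 0, -0.15, 0, 0, 0, 0],
  [0.05, 0, -0.25, 0, 0, -0.05, 0],
  [0.2, -0.12, -0.25, 0, 0, -0.1, 0],
  [0.35, -0.2, -0.25, 0, 0, -0.15, 0],
  [0.45, -0.28, -0.25, 0, 0, -0.2, 0],
])

```text
t: 0.72
eef_pos: [0.2862, -0.4642, 0.331]
eef_rot: [[0.653, 0.757, -0.0], [0.757, -0.653, 0.0], [0.0, -0.0, -1.0]]
force: [1.2, -0.3, -1.2]
opening: 0.0855
grasp_force: 0.0
```

```bash
cat >> h.py <<'E'
_s,_c=np.sin(np.radians(6.5)),np.cos(np.radians(6.5))
RT=np.array([[-_s,_c,0],[_c,_s,0],[0,0,-1.]])
E
python3 - <<'E'
from h import *
print(ctrl.get_obs()['joints'],rel([.45,-.25,.30],RT),rel([.437,.31,.3],RT))
E
```

```text
[ 1.16121949  0.13496396 -0.25358397  1.49701131  0.03373032  1.5142593
  0.19657592] [ 6.729e-01 -3.940e-02  7.750e-02 -1.000e-04 -1.000e-04 -2.625e-01] [ 1.7121e+00 -9.7810e-01  7.8000e-02 -1.0000e-04 -1.0000e-04 -2.6250e-01]
```

>>> send_rows([
  [0.14, -0.01, 0.02, 0, 0, -0.053, 0],
  [0.28, -0.02, 0.04, 0, 0, -0.106, 0],
  [0.42, -0.03, 0.06, 0, 0, -0.159, 0],
  [0.56, -0.04, 0.08, 0, 0, -0.212, 0],
  [0.67, -0.04, 0.08, 0, 0, -0.262, 0],
])

```text
t: 1.35
eef_pos: [0.4497, -0.2509, 0.2986]
eef_rot: [[-0.113, 0.994, -0.001], [0.994, 0.113, 0.0], [0.001, -0.001, -1.0]]
force: [-0.1, -1.4, -1.1]
opening: 0.0851
grasp_force: 0.0
```

```bash
python3 - <<'E'
from h import *
print(ctrl.get_obs()['joints'],rel([.437,.31,.25],RT))
E
```

```text
[ 0.90899434  0.0935746  -0.51986989  1.61652199  0.04672469  1.44495294
  0.49835228] [ 1.3968e+00  1.2720e-01  1.2230e-01 -3.0000e-04 -2.0000e-04 -1.0000e-04]
```

>>> send_rows([
  [0.15, 0.02, 0, 0, 0, 0, 0],
  [0.3, 0.04, 0, 0, 0, 0, 0],
  [0.45, 0.06, 0, 0, 0, 0, 0],
  [0.6, 0.08, 0, 0, 0, 0, 0],
  [0.7, 0.08, 0, 0, 0, 0, 0],
])

```text
t: 1.98
eef_pos: [0.4505, 0.0315, 0.2992]
eef_rot: [[-0.109, 0.994, 0.0], [0.994, 0.109, -0.0], [-0.0, 0.0, -1.0]]
force: [0.2, -1.1, -0.6]
opening: 0.0853
grasp_force: 0.0
```

>>> send_rows([
  [0.15, 0.01, 0.02, 0, 0, 0, 0],
  [0.3, 0.02, 0.05, 0, 0, 0, 0],
  [0.45, 0.03, 0.08, 0, 0, 0, 0],
  [0.6, 0.04, 0.1, 0, 0, 0, 0],
  [0.7, 0.05, 0.12, 0, 0, 0, 0],
])

```text
t: 2.6
eef_pos: [0.4402, 0.3116, 0.2508]
eef_rot: [[-0.108, 0.994, -0.0], [0.994, 0.108, 0.001], [0.001, -0.0, -1.0]]
force: [0.7, -0.6, -0.4]
opening: 0.0857
grasp_force: 0.0
```

```bash
python3 - <<'E'
from h import *
print(ctrl.get_obs()['joints'],rel([.437,.31,.25],RT))
m,p,d=grab('wrist'); hs=cv2.cvtColor(p,cv2.COLOR_RGB2HSV); k=cv2.inRange(hs,(120,70,20),(155,255,255))
n,l,s,c=cv2.connectedComponentsWithStats(k); i=1+np.argsort(-s[1:,4])[:3]
for j in i: print(s[j],c[j],onz(m,*c[j],.103),dep(m,d,*c[j]))
cv2.imwrite('pics/w1.png',p[:,:,::-1])
E
```

```text
[ 0.20697714  0.28615437 -1.06664231  1.61771441  0.25323288  1.38838879
 -0.78062541] [-0.0032 -0.0085  0.0021 -0.0001 -0.0002 -0.0017]
[  477     0    83   172 11090] [525.32678088  93.81794409] [0.61959443 0.40627995 0.103     ] [0.61688067 0.40595189 0.10721217]
[ 408    0   47  167 4308] [430.39786444  81.53435469] [0.54528338 0.40590515 0.103     ] [0.55596276 0.40800962 0.07552427]
[257 175  29  32 707] [270.66619519 190.40594059] [0.43670594 0.31043966 0.103     ] [0.43667514 0.31094826 0.10502026]
```

View pics/w1.png

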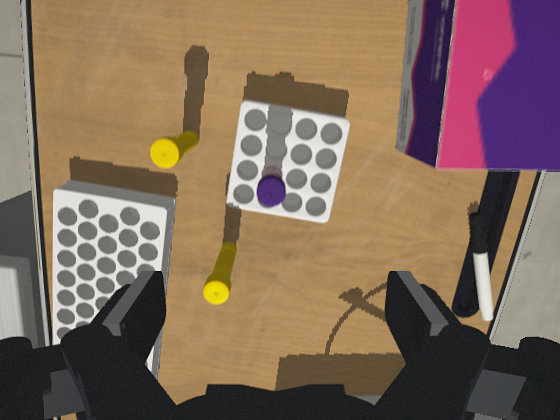

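>>> send_rows([
  [-0.003, -0.0085, 0.1, 0, 0, -0.002, 0],
  [-0.003, -0.0085, 0.22, 0, 0, -0.002, 0],
  [-0.003, -0.0085, 0.34, 0, 0, -0.002, 0],
  [-0.003, -0.0085, 0.42, 0, 0, -0.002, 0],
  [-0.003, -0.0085, 0.487, 0, 0, -0.002, 0],
], newtons=25)

```text
t: 3.28
eef_pos: [0.4374, 0.3069, 0.0548]
eef_rot: [[-0.112, 0.994, -0.001], [0.994, 0.112, -0.001], [-0.001, -0.001, -1.0]]
force: [0.5, 0.4, 0.6]
opening: 0.0853
grasp_force: 0.0
```

>>> send_rows([
  [0, 0, 0, 0, 0, 0, 0],
  [0, 0, 0, 0, 0, 0, 255],
  [0, 0, 0, 0, 0, 0, 255],
  [0, 0, 0, 0, 0, 0, 255],
  [0, 0, 0, 0, 0, 0, 255],
], newtons=25)

```text
t: 3.9
eef_pos: [0.4382, 0.3077, 0.0571]
eef_rot: [[-0.112, 0.994, 0.001], [0.994, 0.112, 0.0], [0.0, 0.001, -1.0]]
force: [-0.0, -0.8, 3.6]
opening: 0.0223
grasp_force: 24.2
```

>>> send_rows([
  [0, 0, 0, 0, 0, 0, 255],
  [0, 0, 0, 0, 0, 0, 255],
  [0, 0, 0, 0, 0, 0, 255],
  [0, 0, 0, 0, 0, 0, 255],
  [0, 0, 0, 0, 0, 0, 255],
])

```text
t: 4.53
eef_pos: [0.4382, 0.3079, 0.057]
eef_rot: [[-0.113, 0.994, 0.001], [0.994, 0.113, 0.001], [0.0, 0.001, -1.0]]
force: [-0.9, -0.0, 6.3]
opening: 0.0223
grasp_force: 24.2
```

The opening of 22 mm suggests the pads caught the cap edge (body is 18 mm); I regrasp 10 mm lower.

>>> send_rows([
  [0, 0, 0, 0, 0, 0, 120],
  [0, 0, 0, 0, 0, 0, 120],
  [0.005, 0, 0.01, 0, 0, 0, 120],
  [0.006, -0.003, 0.027, 0, 0, 0, 120],
  [0.006, -0.003, 0.027, 0, 0, 0, 120],
])

```text
t: 5.15
eef_pos: [0.4358, 0.3095, 0.0449]
eef_rot: [[-0.113, 0.994, -0.001], [0.994, 0.113, -0.001], [-0.001, -0.001, -1.0]]
force: [-0.2, 0.9, 0.8]
opening: 0.0452
grasp_force: 0.0
```

>>> send_rows([
  [0, 0, 0, 0, 0, 0, 255],
  [0, 0, 0, 0, 0, 0, 255],
  [0, 0, 0, 0, 0, 0, 255],
  [0, 0, 0, 0, 0, 0, 255],
  [0, 0, 0, 0, 0, 0, 255],
])

```text
t: 5.78
eef_pos: [0.4365, 0.3098, 0.0457]
eef_rot: [[-0.112, 0.994, 0.0], [0.994, 0.112, 0.0], [-0.0, 0.0, -1.0]]
force: [0.1, -0.3, 1.0]
opening: 0.0189
grasp_force: 24.3
```

>>> send_rows([
  [0, 0, -0.05, 0, 0, 0, 255],
  [0, 0, -0.2, 0, 0, 0, 255],
  [0, 0, -0.35, 0, 0, 0, 255],
  [0, 0, -0.5, 0, 0, 0, 255],
  [0, 0, -0.62, 0, 0, 0, 255],
])

```text
t: 6.4
eef_pos: [0.4359, 0.3103, 0.2976]
eef_rot: [[-0.113, 0.994, 0.002], [0.994, 0.113, 0.001], [0.001, 0.003, -1.0]]
force: [0.4, 1.3, 0.3]
opening: 0.0187
grasp_force: 24.5
```

```bash
python3 - <<'E'
from h import *
o=ctrl.get_obs();print(o['joints'],o['opening'],rel([.564,-.186,.3],RT))
E
```

```text
[ 0.23040926  0.24721843 -1.08825249  1.55337229  0.22084977  1.47177708
 -0.75299576] 0.018735097108563123 [-1.269e+00  1.774e-01 -6.300e-03  8.000e-04 -2.000e-04  1.000e-04]
```

>>> send_rows([
  [-0.1, 0.01, 0, 0, 0, 0, 255],
  [-0.24, 0.03, 0, 0, 0, 0, 255],
  [-0.38, 0.05, 0, 0, 0, 0, 255],
  [-0.52, 0.07, 0, 0, 0, 0, 255],
  [-0.65, 0.09, 0, 0, 0, 0, 255],
])

```text
t: 7.02
eef_pos: [0.5014, 0.0538, 0.2952]
eef_rot: [[-0.113, 0.994, 0.002], [0.994, 0.113, -0.001], [-0.001, 0.001, -1.0]]
force: [1.0, -0.0, -0.2]
opening: 0.0188
grasp_force: 24.5
```

>>> send_rows([
  [-0.14, 0.02, 0, 0, 0, 0, 255],
  [-0.28, 0.04, 0, 0, 0, 0, 255],
  [-0.42, 0.06, 0, 0, 0, 0, 255],
  [-0.54, 0.08, 0, 0, 0, 0, 255],
  [-0.62, 0.088, 0, 0, 0, 0, 255],
])

```text
t: 7.65
eef_pos: [0.5643, -0.1892, 0.2948]
eef_rot: [[-0.111, 0.994, 0.001], [0.994, 0.111, 0.0], [0.0, 0.001, -1.0]]
force: [1.0, 0.4, -0.2]
opening: 0.0185
grasp_force: 24.5
```

```bash
python3 - <<'E'
from h import *
o=ctrl.get_obs();print(o['joints'],o['opening'],rel([.564,-.186,.12],RT))
m,p,d=grab('wrist');cv2.imwrite('pics/w2.png',p[:,:,::-1])
C=cloud(m,d).reshape(-1,3); k=(abs(C[:,2]-.056)<.006)&(np.hypot(C[:,0]-.564,C[:,1]+.186)<.035)
print(k.sum(),C[k].mean(0),C[k].min(0),C[k].max(0))
if k.sum()>20: print(cv2.minEnclosingCircle(C[k][:,:2].astype(np.float32)))
E
```

```text
[ 0.85607187  0.33328639 -0.78132913  1.41126426  0.23295971  1.49084921
  0.19549086] 0.01854173669925669 [ 8.100e-03 -2.000e-04  4.369e-01  2.000e-04 -0.000e+00 -7.000e-04]
1305 [ 0.56254045 -0.18673928  0.05610759] [ 0.54182776 -0.20781602  0.05012668] [ 0.58345735 -0.16641163  0.05860699]
((0.5627316236495972, -0.1872970461845398), 0.021124448627233505)
```

View pics/w2.png

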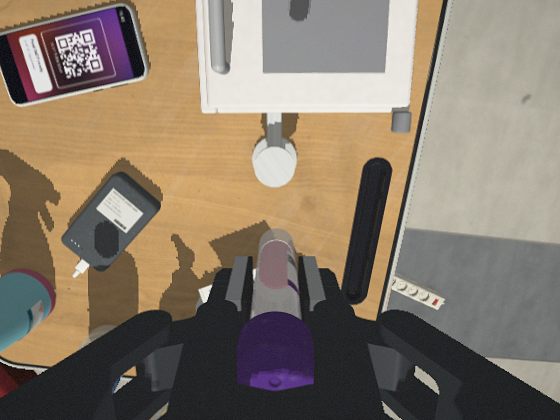

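Stage top disc seen at (274,162): fitted radius 21.1 mm, height 56 mm, centre (0.563,-0.187). Tube hangs upright between the pads.

>>> send_rows([
  [0.0055, -0.003, 0.12, 0, 0, 0, 255],
  [0.0055, -0.003, 0.24, 0, 0, 0, 255],
  [0.0055, -0.003, 0.34, 0, 0, 0, 255],
  [0.0055, -0.003, 0.42, 0, 0, 0, 255],
  [0.0055, -0.003, 0.465, 0, 0, 0, 255],
])

```text
t: 8.32
eef_pos: [0.5625, -0.1846, 0.1073]
eef_rot: [[-0.113, 0.994, -0.001], [0.994, 0.113, 0.001], [0.001, -0.0, -1.0]]
force: [0.3, -0.0, -0.6]
opening: 0.0188
grasp_force: 24.5
```

>>> send_rows([
  [0, 0, 0.01, 0, 0, 0, 255],
  [0, 0, 0.017, 0, 0, 0, 255],
  [0, 0, 0.024, 0, 0, 0, 255],
  [0, 0, 0.028, 0, 0, 0, 255],
  [0, 0, 0.028, 0, 0, 0, 255],
])

```text
t: 8.95
eef_pos: [0.563, -0.185, 0.0967]
eef_rot: [[-0.112, 0.994, 0.0], [0.994, 0.112, -0.0], [-0.0, 0.0, -1.0]]
force: [-1.0, 0.0, -1.4]
opening: 0.0187
grasp_force: 24.5
```

```bash
python3 - <<'E'
from h import *
o=ctrl.get_obs();print(o['eef_pos'],o['force'],rel([.5627,-.187,.0947],RT))
E
```

```text
[ 0.56295027 -0.18501385  0.09669359] [-1.00142259  0.01852665 -1.38181708] [-0.0049 -0.0012  0.005   0.0001  0.0001 -0.0002]
```

>>> send_rows([
  [-0.004, -0.001, 0.002, 0, 0, 0, 255],
  [-0.004, -0.001, 0.004, 0, 0, 0, 255],
  [-0.004, -0.001, 0.0055, 0, 0, 0, 255],
  [-0.004, -0.001, 0.0055, 0, 0, 0, 255],
  [-0.004, -0.001, 0.0055, 0, 0, 0, 255],
])

```text
t: 9.57
eef_pos: [0.563, -0.1866, 0.0947]
eef_rot: [[-0.113, 0.994, 0.001], [0.994, 0.113, -0.0], [-0.0, 0.001, -1.0]]
force: [-0.8, 0.2, 4.6]
opening: 0.0186
grasp_force: 24.2
```

>>> send_rows([
  [0, 0, 0, 0, 0, 0, 200],
  [0, 0, 0, 0, 0, 0, 190],
  [0, 0, 0, 0, 0, 0, 175],
  [0, 0, 0, 0, 0, 0, 150],
  [0, 0, 0, 0, 0, 0, 100],
])

```text
t: 10.2
eef_pos: [0.5626, -0.1866, 0.0942]
eef_rot: [[-0.112, 0.994, -0.0], [0.994, 0.112, 0.0], [0.0, -0.0, -1.0]]
force: [0.1, 0.8, -0.4]
opening: 0.0511
grasp_force: 0.0
```

>>> send_rows([
  [0, 0, 0, 0, 0, 0, 50],
  [0, 0, 0, 0, 0, 0, 0],
  [0, 0, 0, 0, 0, 0, 0],
  [0, 0, 0, 0, 0, 0, 0],
  [0, 0, 0, 0, 0, 0, 0],
])

```text
t: 10.82
eef_pos: [0.5627, -0.1866, 0.0943]
eef_rot: [[-0.112, 0.994, -0.0], [0.994, 0.112, -0.0], [-0.0, -0.0, -1.0]]
force: [0.2, 0.5, -0.4]
opening: 0.0854
grasp_force: 0.0
```

>>> send_rows([
  [0, 0, -0.03, 0, 0, 0, 0],
  [0, 0, -0.1, 0, 0, 0, 0],
  [0, 0, -0.2, 0, 0, 0, 0],
  [0, 0, -0.32, 0, 0, 0, 0],
  [0, 0, -0.4, 0, 0, 0, 0],
])

```text
t: 11.45
eef_pos: [0.5632, -0.1864, 0.2577]
eef_rot: [[-0.113, 0.994, 0.003], [0.994, 0.113, -0.001], [-0.001, 0.003, -1.0]]
force: [0.3, -0.3, -0.5]
opening: 0.0853
grasp_force: 0.0
```

```bash
python3 - <<'E'
from h import *
m,p,d=grab('wrist');cv2.imwrite('pics/w3.png',p[:,:,::-1])
hs=cv2.cvtColor(p,cv2.COLOR_RGB2HSV); k=cv2.inRange(hs,(120,70,20),(155,255,255))
n,l,s,c=cv2.connectedComponentsWithStats(k)
for j in 1+np.argsort(-s[1:,4])[:3]: print(s[j],onz(m,*c[j],.15),dep(m,d,*c[j]))
C=cloud(m,d).reshape(-1,3); k=(C[:,2]>.145)&(C[:,2]<.16)&(np.hypot(C[:,0]-.563,C[:,1]+.187)<.04)
if k.sum(): print('cap',k.sum(),C[k].mean(0),cv2.minEnclosingCircle(C[k][:,:2].astype(np.float32)))
hd=[.502,-.0585,.25]; print(rel(hd,RT)); print(ctrl.get_obs()['joints'])
E
```

```text
[  46    1   78   82 2762] [ 0.43760041 -0.09242145  0.15      ] [ 0.37195446 -0.08019355  0.00921208]
[ 258  186   34   38 1007] [ 0.56291652 -0.1875709   0.15      ] [ 0.56279944 -0.18656269  0.15344083]
[62 42 10  6 25] [ 0.42243211 -0.09817175  0.15      ] [ 0.34831374 -0.08918239  0.00931315]
cap 984 [ 0.56257331 -0.18683956  0.15375941] ((0.5628260970115662, -0.18789368867874146), 0.012047816067934036)
[ 3.357e-01 -1.192e-01  2.690e-02  2.100e-03  1.100e-03 -2.000e-04]
[ 0.8604369   0.33978911 -0.78216698  1.47474341  0.24179197  1.41829632
  0.18493282]
```

View pics/w3.png

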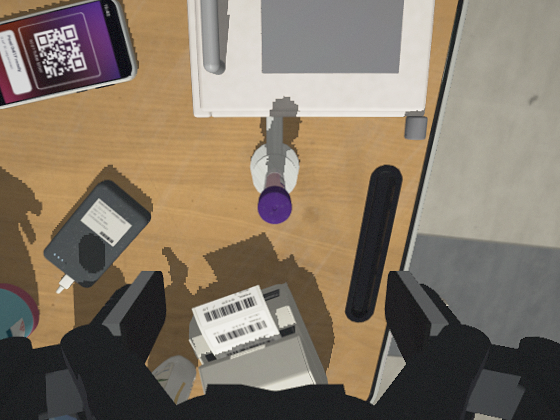

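The tube stands centred on the stage, cap at (275,205), its top at 0.154 m. Now to above the handle.

>>> send_rows([
  [0.08, -0.03, 0, 0, 0, 0, 0],
  [0.2, -0.07, 0, 0, 0, 0, 0],
  [0.3, -0.11, 0, 0, 0, 0, 0],
  [0.336, -0.119, 0.02, 0, 0, 0, 0],
  [0.336, -0.119, 0.02, 0.002, 0.001, 0, 0],
], newtons=80)

```text
t: 12.12
eef_pos: [0.5, -0.0582, 0.2464]
eef_rot: [[-0.113, 0.994, -0.007], [0.994, 0.113, 0.001], [0.002, -0.007, -1.0]]
force: [-0.5, -0.7, 1.4]
opening: 0.0857
grasp_force: 0.0
```

```bash
python3 - <<'E'
from h import *
m,p,d=grab('wrist')
C=cloud(m,d).reshape(-1,3); k=(C[:,2]>.106)&(C[:,2]<.125)&(np.hypot(C[:,0]-.502,C[:,1]+.0585)<.06)
Q=C[k]; e=np.array([np.cos(np.radians(6.5)),np.sin(np.radians(6.5))]); s=Q[:,:2]@e; s0=np.median(s); Q=Q[abs(s-s0)<.012]
print(k.sum(),len(Q),Q.mean(0),cv2.minAreaRect(Q[:,:2].astype(np.float32)),np.percentile(Q[:,2],[5,50,98]))
print(rel([.502,-.0585,.1],RT),ctrl.get_obs()['joints'])
E
```

```text
1830 1830 [ 0.50200468 -0.0556154   0.11658808] ((0.5025298595428467, -0.05806208774447441), (0.01174631342291832, 0.0911387950181961), 6.473318099975586) [0.11364946 0.11696241 0.11903185]
[ 0.0009  0.0067  0.3659 -0.0022 -0.0009 -0.0005] [ 0.84151754  0.14007444 -0.87343184  1.70907799  0.10764666  1.35063399
  0.0605469 ]
```

>>> send_rows([
  [0.001, 0.006, 0.1, -0.002, -0.001, 0, 0],
  [0.001, 0.006, 0.2, -0.002, -0.001, 0, 0],
  [0.001, 0.006, 0.29, -0.002, -0.001, 0, 0],
  [0.001, 0.006, 0.34, -0.002, -0.001, 0, 0],
  [0.001, 0.006, 0.37, -0.002, -0.001, 0, 0],
], newtons=80)

```text
t: 12.8
eef_pos: [0.5019, -0.0581, 0.0976]
eef_rot: [[-0.111, 0.994, -0.001], [0.994, 0.111, 0.001], [0.001, -0.0, -1.0]]
force: [-0.4, 0.8, 0.7]
opening: 0.0855
grasp_force: 0.0
```

>>> send_rows([
  [0, 0, 0, 0, 0, 0, 120],
  [0, 0, 0, 0, 0, 0, 255],
  [0, 0, 0, 0, 0, 0, 255],
  [0, 0, 0, 0, 0, 0, 255],
  [0, 0, 0, 0, 0, 0, 255],
])

```text
t: 13.42
eef_pos: [0.5027, -0.0574, 0.0991]
eef_rot: [[-0.113, 0.994, 0.003], [0.994, 0.113, -0.0], [-0.001, 0.003, -1.0]]
force: [4.7, -0.3, 1.9]
opening: 0.009
grasp_force: 78.1
```

>>> send_rows([
  [0, 0, 0, 0, 0, 0, 255],
  [0, 0, 0, 0, 0, 0, 255],
  [0, 0, 0, 0, 0, 0, 255],
  [0, 0, 0, 0, 0, 0, 255],
  [0, 0, 0, 0, 0, 0, 255],
])

```text
t: 14.05
eef_pos: [0.5027, -0.0574, 0.099]
eef_rot: [[-0.112, 0.994, 0.002], [0.994, 0.112, -0.0], [-0.0, 0.002, -1.0]]
force: [5.2, -0.3, 2.2]
opening: 0.0089
grasp_force: 78.3
```

```bash
python3 - <<'E'
from h import *
o=ctrl.get_obs();print(o['eef_pos'],o['force'],o['opening'],o['joints'])
for th in (.1,.2,.3,.4,.5,.565):
    f=.165*np.cos(th)-.037*np.sin(th); z=.165*np.sin(th)+.037*np.cos(th)
    print(th,'tool y',round((.165-f)/.4,4),'tool z',round(-(z-.037)/.4,4))
E
```

```text
[ 0.50269732 -0.05740707  0.09896815] [ 5.2116002  -0.30443732  2.1561289 ] 0.008929204699941634 [ 0.77299574  0.3000881  -0.84285144  1.89259426  0.25639468  1.05785355
 -0.0617894 ]
0.1 tool y 0.0113 tool z -0.0407
0.2 tool y 0.0266 tool z -0.0801
0.3 tool y 0.0458 tool z -0.1178
0.4 tool y 0.0686 tool z -0.1533
0.5 tool y 0.0948 tool z -0.1864
0.565 tool y 0.1136 tool z -0.2065
```

>>> send_rows([
  [0, 0, 0, 0, 0, 0, 150],
  [0, 0, 0, 0, 0, 0, 150],
  [0, 0.002, 0.013, 0, 0, 0, 150],
  [0, 0.002, 0.013, 0, 0, 0, 255],
  [0, 0.002, 0.013, 0, 0, 0, 255],
])

```text
t: 14.68
eef_pos: [0.5028, -0.0572, 0.093]
eef_rot: [[-0.113, 0.994, 0.001], [0.994, 0.113, 0.0], [0.0, 0.001, -1.0]]
force: [2.6, 0.8, -4.0]
opening: 0.0093
grasp_force: 77.9
```

>>> send_rows([
  [0, 0, 0, 0, 0, 0, 255],
  [0, 0, 0, 0, 0, 0, 255],
  [0, 0, 0, 0, 0, 0, 255],
  [0, 0, 0, 0, 0, 0, 255],
  [0, 0, 0, 0, 0, 0, 255],
])

```text
t: 15.3
eef_pos: [0.5028, -0.0572, 0.0931]
eef_rot: [[-0.113, 0.994, 0.001], [0.994, 0.113, 0.0], [0.0, 0.001, -1.0]]
force: [5.1, 0.3, -5.2]
opening: 0.0091
grasp_force: 77.8
```

>>> send_rows([
  [0.0, 0.003, -0.01, 0, 0, 0, 255],
  [0.0, 0.008, -0.028, 0, 0, 0, 255],
  [0.0, 0.014, -0.049, 0, 0, 0, 255],
  [0.0, 0.02, -0.065, 0, 0, 0, 255],
  [0.0, 0.0266, -0.08, 0, 0, 0, 255],
])

```text
t: 15.92
eef_pos: [0.5127, -0.056, 0.1249]
eef_rot: [[-0.113, 0.994, -0.001], [0.994, 0.113, 0.0], [0.0, -0.001, -1.0]]
force: [6.6, 0.5, -9.0]
opening: 0.0096
grasp_force: 77.7
```

>>> send_rows([
  [0.0, 0.0085, -0.019, 0, 0, 0, 255],
  [0.0, 0.0185, -0.0377, 0, 0, 0, 255],
  [0.0, 0.03, -0.0557, 0, 0, 0, 255],
  [0.0, 0.042, -0.0732, 0, 0, 0, 255],
  [0.0, 0.0551, -0.09, 0, 0, 0, 255],
])

```text
t: 16.55
eef_pos: [0.5332, -0.0537, 0.161]
eef_rot: [[-0.112, 0.994, -0.005], [0.994, 0.112, -0.001], [-0.0, -0.005, -1.0]]
force: [-12.3, 0.6, 0.5]
opening: 0.0093
grasp_force: 78.0
```

```bash
python3 - <<'E'
from h import *
o=ctrl.get_obs();print(o['eef_pos'],o['force'],o['opening'],o['joints'])
m,p,d=grab('side');cv2.imwrite('pics/s2.png',cv2.resize(p[120:300,180:400,::-1],None,fx=3.5,fy=3.3,interpolation=cv2.INTER_CUBIC))
E
```

```text
[ 0.53315137 -0.05369326  0.1610437 ] [-12.25082857   0.61723845   0.46788262] 0.009321351983312487 [ 0.74932337  0.30103439 -0.8510184   1.74902301  0.2412184   1.20565124
 -0.05495395]
```

View pics/s2.png

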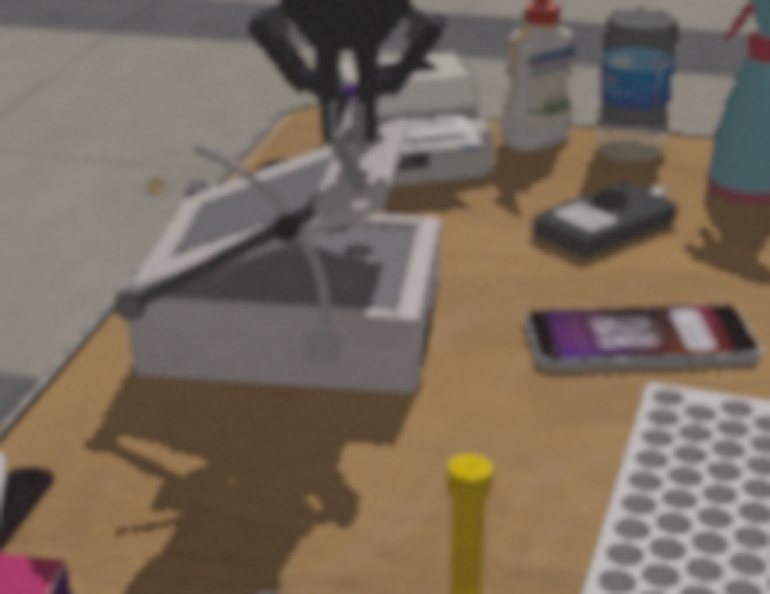

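Side view: lid is a bit below the pointer arm (arm crop (130,300)–(290,225)); tube's cap is still visible behind at (347,90). Measuring lid plane and pointer line by depth.

```bash
cat > ang.py <<'E'
from h import *
th=np.radians(6.5);ex=np.array([np.cos(th),np.sin(th),0]);ey=np.array([-np.sin(th),np.cos(th),0]);H=np.array([.668,-.039,.075])
def go(names):
    for n in names:
        m,p,d=grab(n); C=cloud(m,d).reshape(-1,3); ok=d.reshape(-1)>0; Q=C-H; f=-(Q@ex); y=Q@ey; z=Q[:,2]
        k=ok&(f>.03)&(f<.18)&(abs(y)<.06)&(z>.0)&(np.hypot(f,z)<.21)
        a=np.arctan2(z-.005,f)
        best=max(np.arange(.1,.9,.01),key=lambda t:(k&(abs(-f*np.sin(t)+z*np.cos(t)-.005)<.003)).sum())
        kk=k&(abs(-f*np.sin(best)+z*np.cos(best)-.005)<.005)
        c=np.polyfit(f[kk],z[kk],1) if kk.sum()>10 else [0,0]; print(n,'lid',kk.sum(),best,np.arctan(c[0]),c[1])
        k=ok&(f>.02)&(f<.145)&(abs(y-.094)<.012)&(z>.015)&(z<.12)
        if k.sum()>10:
            for _ in range(4):
                c=np.polyfit(f[k],z[k],1); r=z-np.polyval(c,f); k=k&(abs(r)<max(.006,1.5*r[k].std()))
            print(n,'ptr',k.sum(),np.arctan(c[0]),c[1],y[k].mean(),f[k].min(),f[k].max())
E
python3 -c "
from ang import *
go(['side','top','wrist'])
print(ctrl.get_obs()['force'],ctrl.get_obs()['t'])"
```

```text
side lid 770 0.43999999999999984 0.42256297917321123 0.007709433412337661
side ptr 224 0.5666932946973562 0.0014431724722641487 0.09547637902295181 0.021160583660838422 0.12952553420858637
top lid 688 0.4299999999999998 0.42586057077058814 0.005846611396606827
top ptr 127 0.5272897235525307 0.010004132168844942 0.09542660682178616 0.03705035611067476 0.12811704914854094
wrist lid 38768 0.4299999999999998 0.41957215668071757 0.00755003687892259
wrist ptr 5547 -0.6943237830563254 0.1715538757888205 0.08798997549597463 0.055789794566147057 0.12200484940248578
[-11.47451887   1.47867528   2.7354015 ] 16.75
```

>>> send_rows([
  [0, 0.005, -0.01, 0, 0, 0, 255],
  [0, 0.013, -0.02, 0, 0, 0, 255],
  [0, 0.022, -0.03, 0, 0, 0, 255],
  [0, 0.03, -0.039, 0, 0, 0, 255],
  [0, 0.0375, -0.047, 0, 0, 0, 255],
])

```text
t: 17.38
eef_pos: [0.5493, -0.0518, 0.1803]
eef_rot: [[-0.113, 0.994, -0.002], [0.994, 0.113, -0.0], [-0.0, -0.002, -1.0]]
force: [-7.0, 2.1, -3.0]
opening: 0.0092
grasp_force: 77.9
```

>>> send_rows([
  [0, 0, 0, 0, 0, 0, 255],
  [0, 0, 0, 0, 0, 0, 255],
  [0, 0, 0, 0, 0, 0, 255],
  [0, 0, 0, 0, 0, 0, 255],
  [0, 0, 0, 0, 0, 0, 255],
])

```text
t: 18.0
eef_pos: [0.5493, -0.0518, 0.1803]
eef_rot: [[-0.113, 0.994, -0.001], [0.994, 0.113, -0.0], [-0.0, -0.001, -1.0]]
force: [-7.7, 1.5, -0.8]
opening: 0.0092
grasp_force: 78.3
```

```bash
python3 -c "
from ang import *
go(['side','top','wrist'])
o=ctrl.get_obs();print(o['force'],o['t'],o['grasp_force'])
m,p,d=load('side');cv2.imwrite('pics/s3.png',cv2.resize(p[120:300,180:400,::-1],None,fx=3.5,fy=3.3,interpolation=cv2.INTER_CUBIC))
m,p,d=load('top');C=cloud(m,d).reshape(-1,3);k=(C[:,2]>.14)&(C[:,2]<.165)&(np.hypot(C[:,0]-.563,C[:,1]+.187)<.03);print('cap',k.sum(),C[k].mean(0) if k.sum() else 0)
"
```

```text
side lid 662 0.5699999999999997 0.5575367695169562 0.007759902305894153
side ptr 232 0.569333492012734 0.0011601635743030156 0.0954417455674079 0.021130185559377106 0.12936364524250038
top lid 659 0.5699999999999997 0.5636479775656679 0.006942899264746479
top ptr 127 0.5178212011117199 0.011327605173842263 0.09536980163438734 0.04512703757615775 0.1292940775547353
wrist lid 33619 0.5699999999999997 0.5605290962902639 0.008072620353298858
wrist ptr 4020 -0.6948721612030594 0.1715557306680051 0.08833830437756629 0.05534635009883487 0.12344944868004538
[-7.90113176  0.87769153 -1.0937012 ] 18.15 78.30385565757751
cap 0 0
```

View pics/s3.png

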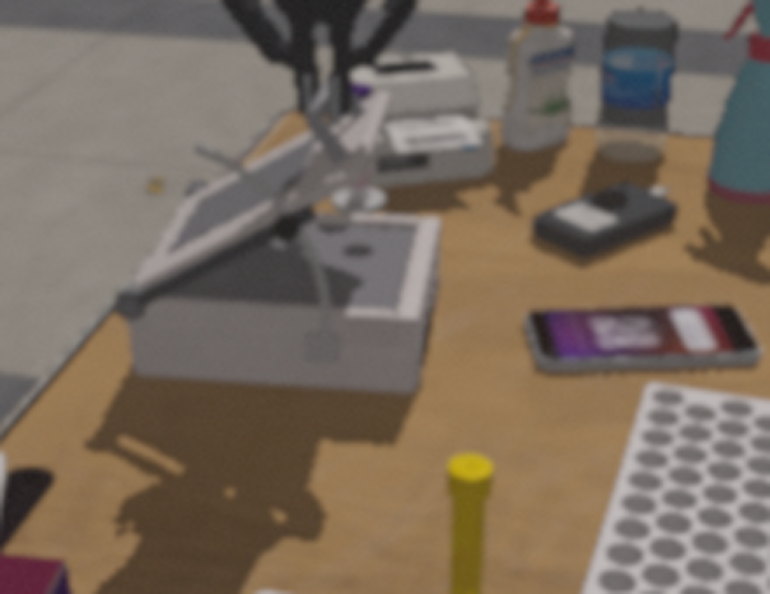

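The lid (0.56 rad) is level with the pointer (0.57 rad). The tube still stands on its stage, with the cap at (360,85) and the stage disc at (358,197). Handing in.

```bash
python3 -c "
from rig import ctrl
print(ctrl.hand_in())"
```

```text
the job is handed in; nothing more can be done
None
```

I handed the job in with the tube standing upright and released on the stage, and the gripper holding the lid at about 0.56 rad against the pointer's 0.57 rad (tolerance 0.07); the hand-in returned no verdict.

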